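# Press a cello endpin collar home with the two-button press

### The arm

A 6-joint arm with a two-finger parallel gripper is mounted at the origin on the work surface. World frame = base frame: x ahead of the robot, y to its left, z up, the work surface at z = 0. Lengths are in m, angles in rad, forces in N, time in s.
With the tool pointing down it reaches from about 0.35 to 0.975 m from the base axis. Payload 4.9 kg.
Tool frame: the origin (TCP) lies on the centre line of the jaws, within the pads' length; the fingertips stand 14 mm ahead of it and the grasp point (between the pads) lies 5 mm behind it; z points along the fingers, y is the line along which they close (so a half turn about z gives the same grasp; the last joint's range is limited). The gripper opens to 85 mm and grips with 20 to 120 N. Pads are 22 mm wide; open, the fingers measure 114 mm over their backs; the gripper's body (76 mm by 85 mm) begins 54 mm behind the grasp point. The pads swing forward as they close: fully open they stand 13 mm farther back than shut.
Start: joints at [-1.429, 0.053, 1.613, -0, 1.476, -0.119], TCP at [0.161, -0.604, 0.245] pointing down, gripper open.
Joint ranges: [-3.01, 3.01], [-1.01, 2.22], [0.06, 2.58], [-1.02, 4.17], [0.09, 2.62], [-3.14, 3.14]. Speed limits (rad/s): [2.57, 2.57, 3.14, 3.14, 3.14, 3.14].

### API

Orientations are given as a unit quaternion [w, x, y, z].
In Python, from plant import * gives the robot as it stands.
- The arm moves only by the tool send_rows, never from a script. Its argument "steps" is a list of rows, each an object with "translation": the shift along the tool's x, y, z in cm, a list of three; "delta_rot": the turn, a rotation vector about the tool's x, y, z in rad, a list of three; "jaw": the finger opening in cm, from 0 to 8.54. In form: [{"translation": [dx, dy, dz], "delta_rot": [rx, ry, rz], "jaw": jaw}, ...]. A call has exactly 8 rows; each row is the pose to reach, as a shift and turn from the pose commanded when the call began, along the tool's axes at that moment; what a row does not reach only later rows make up. A row lasts 1/10 s, in which the tool goes at most 50 mm and 8.59 degrees, less where a joint would pass 70% of its speed; a pose out of reach is approached as far as the arm can. A call with a gripper value outside its range is refused whole. The fingers move at their own pace and stop on an object; the grip force is fixed at half the most. Time passes only in rows, so rows that repeat a pose let the fingers close, or fill a call up. It gives the time, the measured TCP pose, the force, the opening and the grip force at its end, in the units of the state.
- state(): the state, without advancing time (a new reading comes with each control period).
- grab_frame(name): name is "scene" or "side" or "wrist"; returns a dict with "pixels" (420x560x3 uint8, blue, green, red), "range_z" (420x560 float32, m along the optical axis (not along the pixel's ray), 0 where there is no reading), "fx", "fy", "cx", "cy" (pixels), "rvec" (rotation vector, rad) and "tvec" (3), from world to camera coordinates, as OpenCV has them. Camera axes: x right, y down, z forward; pixel columns grow to the right and rows downward; lengths in m; the calibration is good to about 2 mm. The wrist camera is an equidistant fisheye: a pixel r from the principal point sees the ray r / f radians off the axis. A picture is of the moment at which its call begins.
- job_done(): hands the job in; it is judged then, once.
The state is a dict: "time": time; "joint_pos": joint angles; "joint_vel": joint speeds; "joint_efforts": joint torques, N m; "tool_pos": TCP position; "tool_rot": TCP orientation; "contact_force": force on the tool from outside, world axes, zero at the start; "ft_torque": the same for the moment, N m; "gripper_width": opening from 0.0 (shut) to 1.0 (fully open); "grasp_force": force on a finger pad.
Only numpy, scipy, OpenCV 4.12 (cv2) and the standard library are available. Lean on these libraries where they do the work, as an engineer would, in place of code of your own. Each camera call takes 0.05 s, during which the arm holds its last target. There are 200 camera calls.

### The job

Press the two green buttons on the grey control station together, one fingertip on each, and keep both held down until the press has pushed the black endpin collar fully home against the wooden block. Only then let go of both so that the ram draws back, and leave the hand clear. Work the press by its green buttons alone: leave the red stop button, the press itself and the collar untouched, and do not move or pick up the gouge, the jar or the scroll.

Things in the scene. Friction and masses are not known exactly. Their poses are not given: they have to be found in the camera images.
- console: Grey two-hand control station, fixed to the bench: a box 130 (x) x 170 (y) x 45 mm high, origin at the centre of its underside, z up, x to its rear. In its frame the green buttons stand at (-25, +33) and (-25, -33) mm and the red stop at (+35, 0) mm. The station may stand left or right of the press and be turned up to 0.5 rad.
- green_left_top (a point): Centre of the top of the left (+y of the console) green button, a flat disc 26 mm in diameter, 58 mm above the bench when up; the green buttons are 66 mm apart centre to centre. The point moves down with the button; its axes are the console's.
- green_right_top (a point): The same on the right (-y of the console) green button.
- green_left (a joint): Depression of the left green button in m: 0 up, 0.007 fully down. A spring returns it, about 2 N at the top and 4.5 N fully down. It counts as down from 0.0055.
- green_right (a joint): The same for the right green button.
- guard_top (a point): Centre of the top of the fixed yellow guard rib midway between the green buttons: 10 mm wide (console y), 40 mm long (console x), its top 69 mm above the bench, 11 mm above the button tops. The fingers straddle it.
- red_stop_top (a point): Centre of the top of the red mushroom stop button, 32 mm in diameter, 65 mm above the bench, 60 mm behind the line of the green buttons. To be left alone.
- red_stop (a joint): Depression of the red stop in m, 0 up, 0.006 fully down.
- press: Small blue and silver horizontal press, fixed to the bench, 110 (x) x 270 (y) mm and 108 mm high, origin at the centre of its underside. Its ram runs along the press's +y at 52 mm above the bench towards a pale wooden block 70 mm wide held against a blue end plate.
- ram (a joint): Travel of the steel ram with its brass face in m: 0 drawn back, about 0.040 with the collar home. It creeps forward only while both green buttons are down and takes about 3 to 4 s for the stroke; when either button is let up it draws back, within about 1 s.
- collar_face (a point): Centre of the face of the endpin collar (black flange 30 mm in diameter on a brown shank) that looks to the ram, on the ram's axis, 52 mm above the bench.
- collar (a joint): How far the collar has been pushed in, in m: 0 to 0.006 at the start, 0.018 when its flange is against the wooden block (home). It stays where it was pushed.
- gouge: Loose carving gouge lying on the bench, about 210 mm long along its x, pale wooden handle (-x) 28 mm thick, steel blade (+x); origin on the bench under the ferrule between them.
- jar: Loose amber jar with black lid, 56 mm in diameter, 75 mm high; origin at the centre of its underside.
- scroll: Loose orange-varnished violin scroll and pegbox lying on the bench, about 130 mm long along its x, 42 mm high at the scroll end (-x); origin under the pegbox's middle.
Not all that is in view belongs to the job. Several things look just like the scroll: the one meant starts farthest from the robot's base.

How it is judged:
On the way, in this order (a step that is already met when the one before it is completed fails the run):
1. both green buttons held down by the fingers, with the collar pushed home (value of joint each of green_left, green_right above 0.0045 m and contact force between each of green_left, green_right and the fingers above 0.5 N and value of joint collar above 0.0165 m), for 0.2 s.
2. both buttons let go and the ram drawn back (value of joint each of green_left, green_right below 0.0015 m and value of joint ram below 0.004 m), for 0.2 s.
At the end, for the whole second after the job is handed in: The collar is pushed in more than 16.5 of its 18 mm, both green buttons are up (within 1.5 mm), the ram is drawn back (within 4 mm), the red stop is up, and the gouge, jar and scroll rest within 15 mm of where they began (all of step 2 and value of joint collar above 0.0165 m and value of joint red_stop below 0.002 m and distance of each of gouge, jar, scroll from where it was at the start of the episode below 0.015 m and linear speed of each of gouge, jar, scroll below 0.02 m/s); the robot touches nothing.
It fails at once if one green button pushed well down (over 5.5 mm) while the other is still up (under 1.5 mm): not pressed together ((value of joint green_left above 0.0055 m and value of joint green_right below 0.0015 m) or (value of joint green_right above 0.0055 m and value of joint green_left below 0.0015 m)).
It fails at once if a button let up while the collar was only part of the way in (value of joint any of green_left, green_right below 0.0015 m and value of joint collar between 0.0085 and 0.0165 m).
It fails at once if the red stop pressed (value of joint red_stop above 0.002 m).
It fails at once if the robot touches the press, its ram or the collar (contact force between press and the arm above 1 N or contact force between press and the fingers above 1 N).
It fails at once if the gouge, jar or scroll pushed, tipped or lifted (distance of any of gouge, jar, scroll from where it was at the start of the episode above 0.015 m or angle between jar's own z axis and vertical above 0.3 rad).
It also fails if it takes over 40 s, if anything falls off the work surface, if the arm or the gripper's body presses on something with over 40 N, if the wrist force passes 120 N, or if a joint passes its speed limit or range.

## Working session

There is one attempt and no reset: what is moved stays moved. The work goes in short steps, Python scripts to look and compute and a tool call to move; the robot and the scene stay as the last step left them, time stands still between calls to the robot, and variables do not carry over. Pictures are saved under pics/ and viewed, at most 10 in all, crops included, and the job is handed in when it is done.

Besides the shell and the picture viewer there is one more tool, called after "Call:" as name([rows], argument=value, ...), one row to a line, values as JSON. send_rows: Moves the arm, as the interface text tells. Its arguments: {"type":"object","properties":{"steps":{"type":"array","items":{"type":"object","properties":{"translation":{"type":"array","items":{"type":"number"}},"delta_rot":{"type":"array","items":{"type":"number"}},"jaw":{"type":"number"}}}}},"required":["steps"]}

```bash
mkdir -p pics
cat > h.py <<'E'
from plant import *
import numpy as np, cv2
def snap(n,out):
    f=grab_frame(n); cv2.imwrite('pics/'+out+'.png',f['pixels']); np.save('pics/'+out+'.npy',f,allow_pickle=True); return f
def load(out): return np.load('pics/'+out+'.npy',allow_pickle=True).item()
def pt(f,u,v,z=None):
    R=cv2.Rodrigues(np.array(f['rvec'],float))[0]; t=np.array(f['tvec'],float).ravel()
    d=np.array([(u-f['cx'])/f['fx'],(v-f['cy'])/f['fy'],1.])
    c=-R.T@t; w=R.T@d
    if z is None:
        r=np.median(f['range_z'][int(v)-1:int(v)+2,int(u)-1:int(u)+2]); return c+w*r
    return c+w*(z-c[2])/w[2]
E
python3 - <<'E'
from h import *
a=snap('scene','s1');b=snap('side','d1')
s=state();print(s)
E
```

```text
{'time': 0.1, 'joint_pos': array([-1.42900354e+00,  5.33190716e-02,  1.61418296e+00, -2.20201220e-05,
        1.47597902e+00, -1.18981933e-01]), 'joint_vel': array([-5.45016196e-06, -1.42808149e-03, -2.06097570e-03, -2.10555479e-03,
        1.22983896e-03, -3.09084562e-04]), 'joint_efforts': array([ 7.32420413e-04, -3.94904208e+01, -3.71364284e+01, -2.98830605e-05,
        3.95146708e-03, -6.06618968e-06]), 'tool_pos': array([ 0.16107151, -0.60332563,  0.24415273]), 'tool_rot': array([-9.44014950e-04,  9.91511026e-01,  1.30019208e-01, -2.17276885e-05]), 'contact_force': array([-0.39055797,  0.32571852,  0.23762425]), 'ft_torque': array([ 0.00724171, -0.04461271, -0.02233098]), 'grasp_force': 0.0, 'gripper_width': 0.9998834261464272}
```

View pics/s1.png

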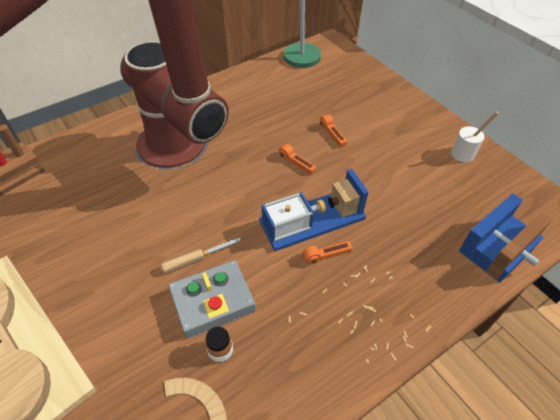

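View pics/d1.png

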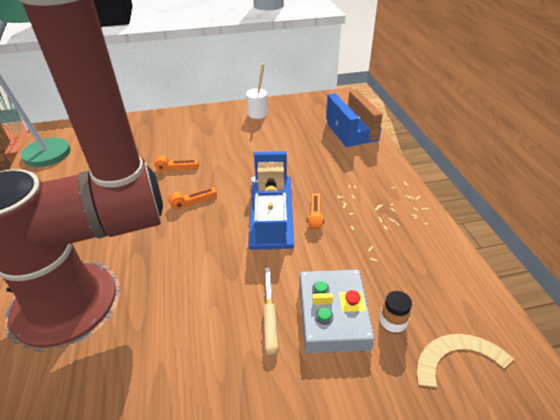

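The scene shows the console at about (212,297), with the greens at (194,288) and (221,278) and the red stop at (215,303). The gouge lies at (200,256), the jar at (219,345) and the press at (313,210). In the side view the greens are at (320,288) and (324,314). I'll enlarge the console crops.

Run:
```python
from h import *
a=load('s1')['pixels'][235:365,150:270];b=load('d1')['pixels'][260:365,290:390]
A=cv2.resize(a,None,fx=3.2,fy=3.2,interpolation=2);B=cv2.resize(b,None,fx=3.8,fy=3.8,interpolation=2)
o=np.zeros((420,770,3),np.uint8);o[:A.shape[0],:A.shape[1]]=A;o[:B.shape[0],386:386+B.shape[1]]=B
cv2.imwrite('pics/c1.png',o)
for n,m in(('s1',((160,250),(260,320))),('d1',((305,270),(345,330)))):
    f=load(n);hsv=cv2.cvtColor(f['pixels'],cv2.COLOR_BGR2HSV)
    for nm,lo,hi,z in(('g',(60,100,50),(90,255,255),.058),('y',(22,180,150),(35,255,255),.069)):
        M=cv2.inRange(hsv,lo,hi);k,l,st,c=cv2.connectedComponentsWithStats(M)
        for i in range(1,k):
            if st[i,4]>15 and m[0][0]<c[i][0]<m[1][0]+30 and m[0][1]<c[i][1]<m[1][1]: print(n,nm,st[i],c[i].round(1),pt(f,*c[i],z).round(4),pt(f,*c[i]).round(4))
```

```text
s1 g [215 273  11  10  90] [220.1 277.3] [ 0.5407 -0.1268  0.058 ] [ 0.5404 -0.1266  0.0574]
s1 g [188 282  11  11  97] [193.  287.4] [ 0.5285 -0.1912  0.058 ] [ 0.5285 -0.1912  0.0581]
d1 g [315 281  12  12 115] [320.4 286.8] [ 0.5363 -0.1299  0.058 ] [ 0.5371 -0.1278  0.0551]
d1 g [318 308  13  13 143] [323.9 314. ] [ 0.5246 -0.194   0.058 ] [ 0.525  -0.193   0.0565]
d1 y [314 297  18   7  97] [322.1 300.2] [ 0.5275 -0.17    0.069 ] [ 0.5299 -0.1635  0.0596]
d1 y [343 301  16  10  82] [350. 307.] [ 0.5752 -0.1972  0.069 ] [ 0.5836 -0.1806  0.0434]
```

View pics/c1.png

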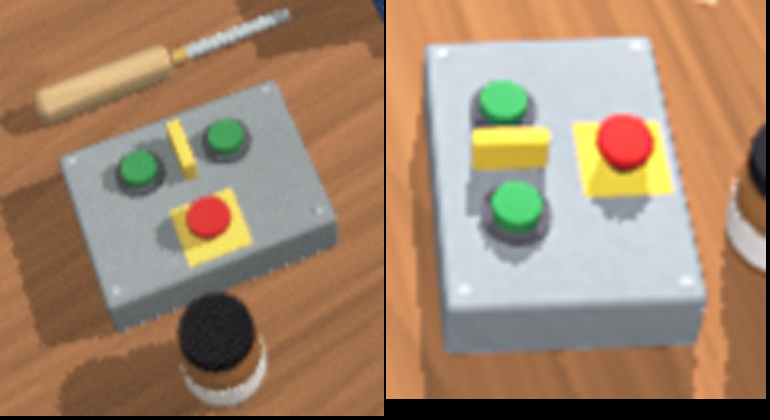

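Two cameras agree: spacing is 65.5 mm and height about 58 mm. I get the button midpoint at about (0.5325, -0.160) and a yaw of about -0.185. Next I'll travel over at height while turning and narrowing the jaws.

Call:
send_rows([
  {"translation": [2,-1.4,0],"delta_rot": [0,0,0.06],"jaw": 5.15},
  {"translation": [5,-3.5,0],"delta_rot": [0,0,0.12],"jaw": 5.15},
  {"translation": [8.5,-6,0],"delta_rot": [0,0,0.2],"jaw": 5.15},
  {"translation": [12,-8.5,0],"delta_rot": [0,0,0.28],"jaw": 5.15},
  {"translation": [15.5,-11,0],"delta_rot": [0,0,0.35],"jaw": 5.15},
  {"translation": [19,-13.5,0],"delta_rot": [0,0,0.4],"jaw": 5.15},
  {"translation": [22,-15.5,0],"delta_rot": [0,0,0.447],"jaw": 5.15},
  {"translation": [24,-17,0],"delta_rot": [0,0,0.447],"jaw": 5.15},
])

```text
time: 0.9
tool_pos: [0.3503, -0.3756, 0.2448]
tool_rot: [-0.0, 0.996, -0.093, -0.0]
contact_force: [-0.2, -0.9, -0.7]
gripper_width: 0.602
grasp_force: 0.0
```

```bash
cat >> h.py <<'E'
from scipy.spatial.transform import Rotation as Ro
def plan(x,y,z,yaw):
    s=state();q=s['tool_rot'];R=Ro.from_quat([q[1],q[2],q[3],q[0]])
    G=Ro.from_euler('z',yaw)*Ro.from_euler('x',np.pi)
    print('t',s['time'],'pos',s['tool_pos'].round(4),'F',s['contact_force'].round(2),'w',round(s['gripper_width'],3))
    print('cm',(100*R.inv().apply(np.array([x,y,z])-s['tool_pos'])).round(2),'rot',(R.inv()*G).as_rotvec().round(4))
E
python3 -c "
from h import *
plan(.5325,-.16,.2,-.185)"
```

```text
t 0.9 pos [ 0.3503 -0.3756  0.2448] F [-0.23 -0.88 -0.69] w 0.602
cm [ 13.94 -24.54   4.5 ] rot [-0.0008  0.0002 -0.0003]
```

Call:
send_rows([
  {"translation": [1.5,-2.5,0],"delta_rot": [0,0,0],"jaw": 5.15},
  {"translation": [3.5,-6,0.5],"delta_rot": [0,0,0],"jaw": 5.15},
  {"translation": [5.7,-10,1],"delta_rot": [0,0,0],"jaw": 5.15},
  {"translation": [8,-14,2],"delta_rot": [0,0,0],"jaw": 5.15},
  {"translation": [10.2,-18,3.5],"delta_rot": [0,0,0],"jaw": 5.15},
  {"translation": [12.2,-21.5,5.5],"delta_rot": [0,0,0],"jaw": 5.15},
  {"translation": [13.9,-24.5,8],"delta_rot": [0,0,0],"jaw": 5.15},
  {"translation": [13.9,-24.5,10],"delta_rot": [0,0,0],"jaw": 5.15},
])

```text
time: 1.7
tool_pos: [0.5324, -0.1593, 0.1435]
tool_rot: [-0.001, 0.996, -0.091, -0.0]
contact_force: [-0.3, -0.9, -0.4]
gripper_width: 0.604
grasp_force: 0.0
```

Run:
```python
from h import *
plan(.5325,-.16,.13,-.185)
f=snap('wrist','w1');g=snap('scene','s2');d=snap('side','d2')
A=cv2.resize(g['pixels'][170:330,120:270],(375,400));B=cv2.resize(d['pixels'][200:360,250:400],(375,400))
cv2.imwrite('pics/c2.png',np.hstack([A,B]))
```

```text
t 1.7 pos [ 0.5324 -0.1593  0.1435] F [-0.27 -0.9  -0.43] w 0.604
cm [0.02 0.07 1.35] rot [-0.0014  0.001   0.0034]
```

View pics/w1.png

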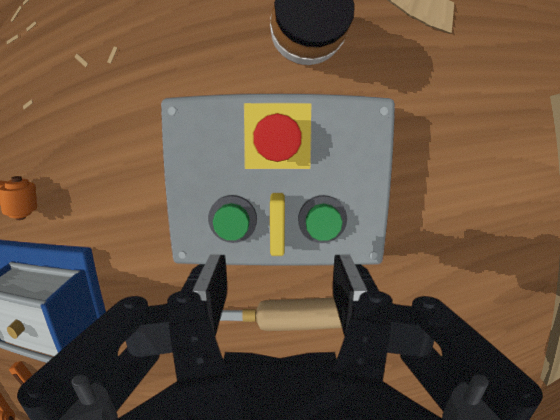

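View pics/c2.png

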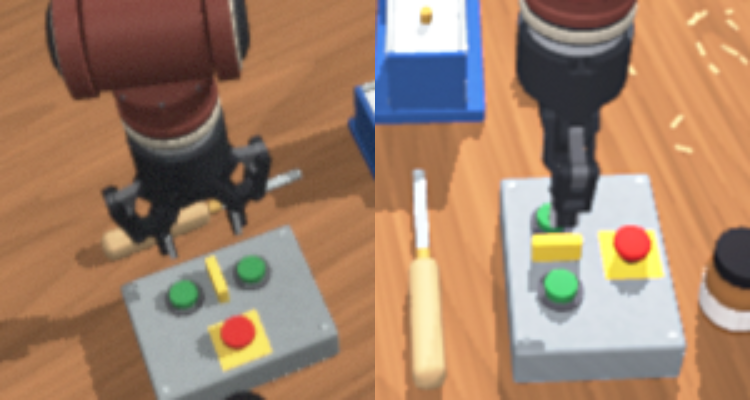

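The wrist view shows the greens level at (231,222) and (323,222), the guard at (277,224), and the fingertips symmetric at about x=210 and 350, so yaw looks right. I'll refine the button centres with the fisheye model.

Run:
```python
from h import *
f=load('w1');hsv=cv2.cvtColor(f['pixels'],cv2.COLOR_BGR2HSV)
R=cv2.Rodrigues(np.array(f['rvec'],float))[0];c=-R.T@np.array(f['tvec'],float).ravel();print('cam',c,R[2])
M=cv2.inRange(hsv,(60,100,50),(90,255,255));k,l,st,ce=cv2.connectedComponentsWithStats(M)
P=[]
def ray(u,v,z):
    r=np.array([(u-f['cx'])/f['fx'],(v-f['cy'])/f['fy']]);th=np.hypot(*r)
    w=R.T@np.r_[r*np.sin(th)/th,np.cos(th)];return c+w*(z-c[2])/w[2]
for i in range(1,k):
    if st[i,4]>300: P.append(ray(*ce[i],.058));print(ce[i],P[-1])
D=P[0]-P[1];print(np.linalg.norm(D),(P[0]+P[1])/2,np.arctan2(-D[0],D[1]))
for u,v in((212,262),(346,262),(218,300),(340,300)):print('finger',ray(u,v,.13))
```

```text
cam [ 0.60259338 -0.17349045  0.27120347] [-0.27965125  0.05206744 -0.95868877]
[230.79582146 221.58974359] [ 0.5383183  -0.12705669  0.058     ]
[323.21117424 221.91287879] [ 0.52645412 -0.19030402  0.058     ]
0.06435046851498781 [ 0.53238621 -0.15868035  0.058     ] -0.1854289228987175
finger [ 0.54140612 -0.12872071  0.13      ]
finger [ 0.52961343 -0.19291469  0.13      ]
finger [ 0.51966605 -0.12598124  0.13      ]
finger [ 0.50834107 -0.18770924  0.13      ]
```

Call:
send_rows([
  {"translation": [0,0,1],"delta_rot": [0,0,0],"jaw": 5.15},
  {"translation": [0,0,2],"delta_rot": [0,0,0],"jaw": 5.15},
  {"translation": [0,0,3],"delta_rot": [0,0,0],"jaw": 5.15},
  {"translation": [0,0,4],"delta_rot": [0,0,0],"jaw": 5.15},
  {"translation": [0,0,5],"delta_rot": [0,0,0],"jaw": 5.15},
  {"translation": [0,0,5.8],"delta_rot": [0,0,0],"jaw": 5.15},
  {"translation": [0,0,6],"delta_rot": [0,0,0],"jaw": 5.15},
  {"translation": [0,0,6],"delta_rot": [0,0,0],"jaw": 5.15},
])

```text
time: 2.65
tool_pos: [0.5309, -0.1626, 0.0848]
tool_rot: [-0.0, 0.996, -0.093, -0.0]
contact_force: [0.1, 0.2, -0.9]
gripper_width: 0.605
grasp_force: 0.0
```

Run:
```python
from h import *
plan(.5324,-.159,.072,-.185)
d=snap('side','d3');w=snap('wrist','w3')
A=cv2.resize(d['pixels'][260:350,290:380],(400,400),interpolation=2);B=cv2.resize(w['pixels'][170:320,190:370],(400,400))
cv2.imwrite('pics/c3.png',np.hstack([A,B]))
```

```text
t 2.65 pos [ 0.5309 -0.1626  0.0848] F [ 0.09  0.22 -0.86] w 0.605
cm [ 0.08 -0.38  1.28] rot [-0.0003  0.0009 -0.0012]
```

View pics/c3.png

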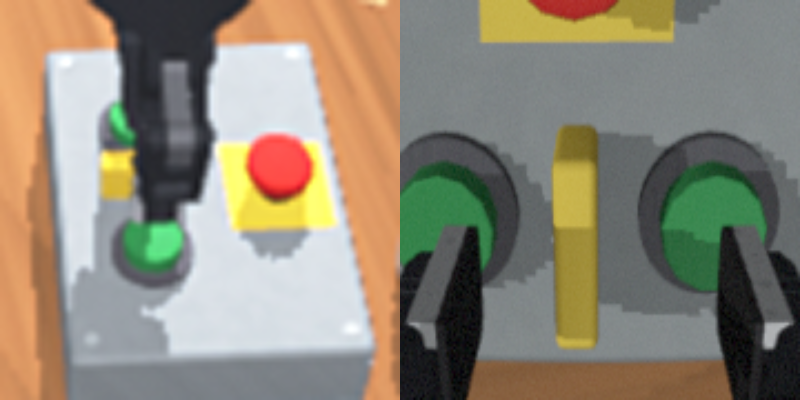

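The picture shows the fingers about 4 mm to the right of centre (guard at 577, finger midpoint about 600). That matches the measured TCP, so I'll correct sideways and then ease down.

Call:
send_rows([
  {"translation": [0.08,-0.2,0],"delta_rot": [0,0,0],"jaw": 5.15},
  {"translation": [0.1,-0.38,0],"delta_rot": [0,0,0],"jaw": 5.15},
  {"translation": [0.1,-0.38,0],"delta_rot": [0,0,0],"jaw": 5.15},
  {"translation": [0.1,-0.38,0.3],"delta_rot": [0,0,0],"jaw": 5.15},
  {"translation": [0.1,-0.38,0.6],"delta_rot": [0,0,0],"jaw": 5.15},
  {"translation": [0.1,-0.38,0.9],"delta_rot": [0,0,0],"jaw": 5.15},
  {"translation": [0.1,-0.38,1.1],"delta_rot": [0,0,0],"jaw": 5.15},
  {"translation": [0.1,-0.38,1.1],"delta_rot": [0,0,0],"jaw": 5.15},
])

```text
time: 3.55
tool_pos: [0.5325, -0.159, 0.0737]
tool_rot: [-0.0, 0.996, -0.093, -0.0]
contact_force: [0.1, -0.5, 0.1]
gripper_width: 0.603
grasp_force: 0.0
```

Run:
```python
from h import *
plan(.5324,-.159,.065,-.185)
```

```text
t 3.55 pos [ 0.5325 -0.159   0.0737] F [ 0.12 -0.54  0.11] w 0.603
cm [-0.01  0.    0.87] rot [-0.0003  0.001  -0.0013]
```

Call:
send_rows([
  {"translation": [0,0,0.1],"delta_rot": [0,0,0],"jaw": 5.15},
  {"translation": [0,0,0.2],"delta_rot": [0,0,0],"jaw": 5.15},
  {"translation": [0,0,0.3],"delta_rot": [0,0,0],"jaw": 5.15},
  {"translation": [0,0,0.4],"delta_rot": [0,0,0],"jaw": 5.15},
  {"translation": [0,0,0.5],"delta_rot": [0,0,0],"jaw": 5.15},
  {"translation": [0,0,0.5],"delta_rot": [0,0,0],"jaw": 5.15},
  {"translation": [0,0,0.5],"delta_rot": [0,0,0],"jaw": 5.15},
  {"translation": [0,0,0.5],"delta_rot": [0,0,0],"jaw": 5.15},
])

```text
time: 4.35
tool_pos: [0.5329, -0.1591, 0.0693]
tool_rot: [0.0, 0.996, -0.093, 0.0]
contact_force: [1.0, 0.4, -0.0]
gripper_width: 0.604
grasp_force: 0.0
```

Call:
send_rows([
  {"translation": [0,0,0.1],"delta_rot": [0,0,0],"jaw": 5.15},
  {"translation": [0,0,0.2],"delta_rot": [0,0,0],"jaw": 5.15},
  {"translation": [0,0,0.3],"delta_rot": [0,0,0],"jaw": 5.15},
  {"translation": [0,0,0.4],"delta_rot": [0,0,0],"jaw": 5.15},
  {"translation": [0,0,0.4],"delta_rot": [0,0,0],"jaw": 5.15},
  {"translation": [0,0,0.4],"delta_rot": [0,0,0],"jaw": 5.15},
  {"translation": [0,0,0.4],"delta_rot": [0,0,0],"jaw": 5.15},
  {"translation": [0,0,0.4],"delta_rot": [0,0,0],"jaw": 5.15},
])

```text
time: 5.15
tool_pos: [0.5331, -0.1592, 0.0659]
tool_rot: [0.0, 0.996, -0.093, 0.0]
contact_force: [-2.7, 0.8, 5.1]
gripper_width: 0.603
grasp_force: 2.8
```

Force is 5 N, so both buttons are just touched. Pressing down now.

Call:
send_rows([
  {"translation": [0,0,0.15],"delta_rot": [0,0,0],"jaw": 5.15},
  {"translation": [0,0,0.3],"delta_rot": [0,0,0],"jaw": 5.15},
  {"translation": [0,0,0.45],"delta_rot": [0,0,0],"jaw": 5.15},
  {"translation": [0,0,0.6],"delta_rot": [0,0,0],"jaw": 5.15},
  {"translation": [0,0,0.7],"delta_rot": [0,0,0],"jaw": 5.15},
  {"translation": [0,0,0.7],"delta_rot": [0,0,0],"jaw": 5.15},
  {"translation": [0,0,0.7],"delta_rot": [0,0,0],"jaw": 5.15},
  {"translation": [0,0,0.7],"delta_rot": [0,0,0],"jaw": 5.15},
])

```text
time: 5.95
tool_pos: [0.5332, -0.1592, 0.0616]
tool_rot: [-0.0, 0.996, -0.093, -0.001]
contact_force: [-10.3, 4.2, 21.1]
gripper_width: 0.605
grasp_force: 10.5
```

Call:
send_rows([
  {"translation": [0,0,0],"delta_rot": [0,0,0],"jaw": 5.15},
  {"translation": [0,0,0],"delta_rot": [0,0,0],"jaw": 5.15},
  {"translation": [0,0,0],"delta_rot": [0,0,0],"jaw": 5.15},
  {"translation": [0,0,0],"delta_rot": [0,0,0],"jaw": 5.15},
  {"translation": [0,0,0],"delta_rot": [0,0,0],"jaw": 5.15},
  {"translation": [0,0,0],"delta_rot": [0,0,0],"jaw": 5.15},
  {"translation": [0,0,0],"delta_rot": [0,0,0],"jaw": 5.15},
  {"translation": [0,0,0],"delta_rot": [0,0,0],"jaw": 5.15},
])

```text
time: 6.75
tool_pos: [0.5332, -0.1593, 0.0616]
tool_rot: [-0.0, 0.996, -0.093, -0.001]
contact_force: [-10.0, 3.2, 21.8]
gripper_width: 0.605
grasp_force: 10.5
```

Run:
```python
from h import *
d=snap('scene','s4');e=load('s1')
C=lambda p:cv2.resize(p['pixels'][165:250,255:375],(400,283),interpolation=2)
w=snap('wrist','w4');B=cv2.resize(w['pixels'][170:320,150:400],(480,288))
o=np.zeros((575,800,3),np.uint8);o[:283,:400]=C(e);o[:283,400:]=C(d);o[283:571,:480]=B
cv2.imwrite('pics/c4.png',o)
```

```text
(no output)
```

View pics/c4.png

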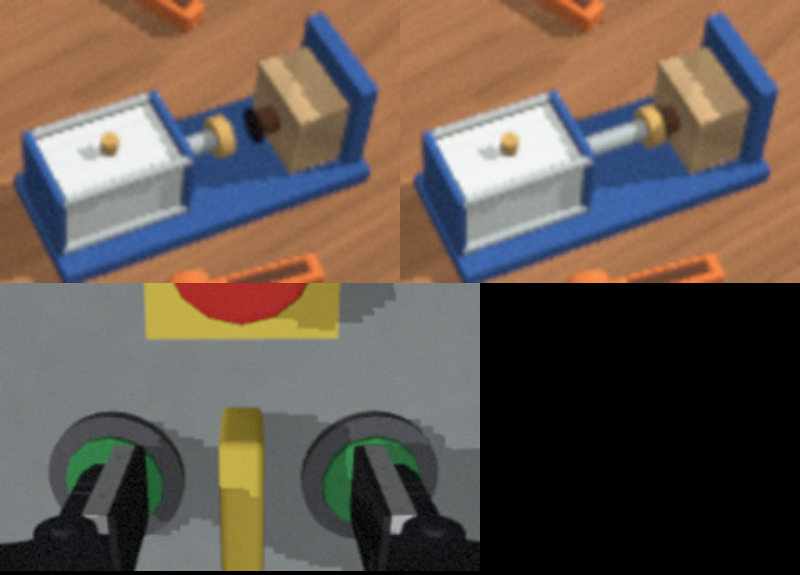

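The ram is advancing (brass face moved from x=220 to 650-400=250), and both fingers sit on their buttons. Holding about 3.2 s more.

Call:
send_rows([
  {"translation": [0,0,0],"delta_rot": [0,0,0],"jaw": 5.15},
  {"translation": [0,0,0],"delta_rot": [0,0,0],"jaw": 5.15},
  {"translation": [0,0,0],"delta_rot": [0,0,0],"jaw": 5.15},
  {"translation": [0,0,0],"delta_rot": [0,0,0],"jaw": 5.15},
  {"translation": [0,0,0],"delta_rot": [0,0,0],"jaw": 5.15},
  {"translation": [0,0,0],"delta_rot": [0,0,0],"jaw": 5.15},
  {"translation": [0,0,0],"delta_rot": [0,0,0],"jaw": 5.15},
  {"translation": [0,0,0],"delta_rot": [0,0,0],"jaw": 5.15},
])

```text
time: 7.65
tool_pos: [0.5332, -0.1592, 0.0616]
tool_rot: [-0.0, 0.996, -0.093, -0.001]
contact_force: [-10.3, 4.1, 20.9]
gripper_width: 0.605
grasp_force: 10.5
```

Call:
send_rows([
  {"translation": [0,0,0],"delta_rot": [0,0,0],"jaw": 5.15},
  {"translation": [0,0,0],"delta_rot": [0,0,0],"jaw": 5.15},
  {"translation": [0,0,0],"delta_rot": [0,0,0],"jaw": 5.15},
  {"translation": [0,0,0],"delta_rot": [0,0,0],"jaw": 5.15},
  {"translation": [0,0,0],"delta_rot": [0,0,0],"jaw": 5.15},
  {"translation": [0,0,0],"delta_rot": [0,0,0],"jaw": 5.15},
  {"translation": [0,0,0],"delta_rot": [0,0,0],"jaw": 5.15},
  {"translation": [0,0,0],"delta_rot": [0,0,0],"jaw": 5.15},
])

```text
time: 8.45
tool_pos: [0.5332, -0.1593, 0.0616]
tool_rot: [-0.0, 0.996, -0.093, -0.001]
contact_force: [-10.6, 4.8, 20.6]
gripper_width: 0.605
grasp_force: 10.5
```

Call:
send_rows([
  {"translation": [0,0,0],"delta_rot": [0,0,0],"jaw": 5.15},
  {"translation": [0,0,0],"delta_rot": [0,0,0],"jaw": 5.15},
  {"translation": [0,0,0],"delta_rot": [0,0,0],"jaw": 5.15},
  {"translation": [0,0,0],"delta_rot": [0,0,0],"jaw": 5.15},
  {"translation": [0,0,0],"delta_rot": [0,0,0],"jaw": 5.15},
  {"translation": [0,0,0],"delta_rot": [0,0,0],"jaw": 5.15},
  {"translation": [0,0,0],"delta_rot": [0,0,0],"jaw": 5.15},
  {"translation": [0,0,0],"delta_rot": [0,0,0],"jaw": 5.15},
])

```text
time: 9.25
tool_pos: [0.5332, -0.1592, 0.0616]
tool_rot: [-0.0, 0.996, -0.093, -0.001]
contact_force: [-9.1, 3.6, 20.6]
gripper_width: 0.607
grasp_force: 10.5
```

Call:
send_rows([
  {"translation": [0,0,0],"delta_rot": [0,0,0],"jaw": 5.15},
  {"translation": [0,0,0],"delta_rot": [0,0,0],"jaw": 5.15},
  {"translation": [0,0,0],"delta_rot": [0,0,0],"jaw": 5.15},
  {"translation": [0,0,0],"delta_rot": [0,0,0],"jaw": 5.15},
  {"translation": [0,0,0],"delta_rot": [0,0,0],"jaw": 5.15},
  {"translation": [0,0,0],"delta_rot": [0,0,0],"jaw": 5.15},
  {"translation": [0,0,0],"delta_rot": [0,0,0],"jaw": 5.15},
  {"translation": [0,0,0],"delta_rot": [0,0,0],"jaw": 5.15},
])

```text
time: 10.05
tool_pos: [0.5332, -0.1593, 0.0616]
tool_rot: [-0.0, 0.996, -0.093, -0.001]
contact_force: [-10.5, 4.2, 20.4]
gripper_width: 0.609
grasp_force: 10.5
```

Run:
```python
from h import *
d=snap('scene','s5');e=load('s4')
C=lambda p:cv2.resize(p['pixels'][165:250,255:375],(400,283),interpolation=2)
g=snap('side','d5');G=cv2.resize(g['pixels'][145:255,240:300],(153,280),interpolation=2)
o=np.zeros((575,800,3),np.uint8);o[:283,:400]=C(e);o[:283,400:]=C(d);o[290:570,:153]=G
cv2.imwrite('pics/c5.png',o)
```

```text
(no output)
```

View pics/c5.png

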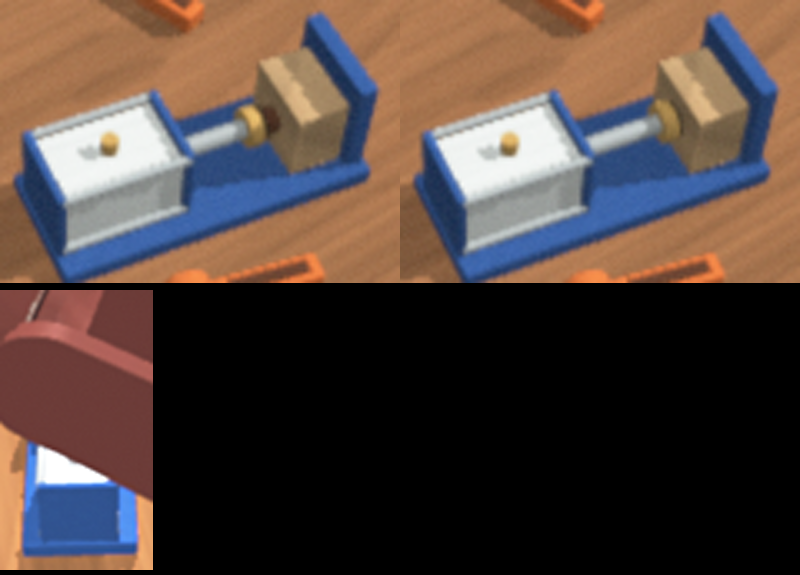

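The shank is gone from view and the flange looks seated against the block. I'll hold a little longer and check numerically that the ram has stopped.

Call:
send_rows([
  {"translation": [0,0,0],"delta_rot": [0,0,0],"jaw": 5.15},
  {"translation": [0,0,0],"delta_rot": [0,0,0],"jaw": 5.15},
  {"translation": [0,0,0],"delta_rot": [0,0,0],"jaw": 5.15},
  {"translation": [0,0,0],"delta_rot": [0,0,0],"jaw": 5.15},
  {"translation": [0,0,0],"delta_rot": [0,0,0],"jaw": 5.15},
  {"translation": [0,0,0],"delta_rot": [0,0,0],"jaw": 5.15},
  {"translation": [0,0,0],"delta_rot": [0,0,0],"jaw": 5.15},
  {"translation": [0,0,0],"delta_rot": [0,0,0],"jaw": 5.15},
])

```text
time: 10.95
tool_pos: [0.5332, -0.1593, 0.0616]
tool_rot: [-0.0, 0.996, -0.093, -0.001]
contact_force: [-10.1, 4.2, 21.3]
gripper_width: 0.598
grasp_force: 10.5
```

Run:
```python
from h import *
d=snap('scene','s6')
C=lambda n:load(n)['pixels'][190:225,310:350].astype(int)
print(np.abs(C('s6')-C('s5')).max(),np.abs(C('s6')-C('s5')).mean(),np.abs(C('s4')-C('s5')).max(),np.abs(C('s4')-C('s5')).mean())
```

```text
10 1.9647619047619047 153 6.599285714285714
```

The ram has stopped with the collar home, so I'll release straight up and then wait.

Call:
send_rows([
  {"translation": [0,0,-0.5],"delta_rot": [0,0,0],"jaw": 5.15},
  {"translation": [0,0,-1.5],"delta_rot": [0,0,0],"jaw": 5.15},
  {"translation": [0,0,-3],"delta_rot": [0,0,0],"jaw": 5.15},
  {"translation": [0,0,-5],"delta_rot": [0,0,0],"jaw": 5.15},
  {"translation": [0,0,-7.5],"delta_rot": [0,0,0],"jaw": 5.15},
  {"translation": [0,0,-10],"delta_rot": [0,0,0],"jaw": 5.15},
  {"translation": [0,0,-12],"delta_rot": [0,0,0],"jaw": 5.15},
  {"translation": [0,0,-13],"delta_rot": [0,0,0],"jaw": 5.15},
])

```text
time: 11.8
tool_pos: [0.5339, -0.1596, 0.1914]
tool_rot: [0.001, 0.996, -0.093, 0.002]
contact_force: [-0.1, -0.5, -0.6]
gripper_width: 0.605
grasp_force: 0.0
```

Call:
send_rows([
  {"translation": [0,0,0],"delta_rot": [0,0,0],"jaw": 5.15},
  {"translation": [0,0,0],"delta_rot": [0,0,0],"jaw": 5.15},
  {"translation": [0,0,0],"delta_rot": [0,0,0],"jaw": 5.15},
  {"translation": [0,0,0],"delta_rot": [0,0,0],"jaw": 5.15},
  {"translation": [0,0,0],"delta_rot": [0,0,0],"jaw": 5.15},
  {"translation": [0,0,0],"delta_rot": [0,0,0],"jaw": 5.15},
  {"translation": [0,0,0],"delta_rot": [0,0,0],"jaw": 5.15},
  {"translation": [0,0,0],"delta_rot": [0,0,0],"jaw": 5.15},
])

```text
time: 12.6
tool_pos: [0.5328, -0.1591, 0.1883]
tool_rot: [0.0, 0.996, -0.093, -0.0]
contact_force: [0.2, 0.1, -0.3]
gripper_width: 0.605
grasp_force: 0.0
```

Call:
send_rows([
  {"translation": [0,0,0],"delta_rot": [0,0,0],"jaw": 5.15},
  {"translation": [0,0,0],"delta_rot": [0,0,0],"jaw": 5.15},
  {"translation": [0,0,0],"delta_rot": [0,0,0],"jaw": 5.15},
  {"translation": [0,0,0],"delta_rot": [0,0,0],"jaw": 5.15},
  {"translation": [0,0,0],"delta_rot": [0,0,0],"jaw": 5.15},
  {"translation": [0,0,0],"delta_rot": [0,0,0],"jaw": 5.15},
  {"translation": [0,0,0],"delta_rot": [0,0,0],"jaw": 5.15},
  {"translation": [0,0,0],"delta_rot": [0,0,0],"jaw": 5.15},
])

```text
time: 13.4
tool_pos: [0.5328, -0.1591, 0.1883]
tool_rot: [-0.0, 0.996, -0.093, -0.0]
contact_force: [0.3, -0.1, 0.1]
gripper_width: 0.603
grasp_force: 0.0
```

```bash
python3 -c "
from h import *
snap('scene','s7')"
```

```text
(no output)
```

View pics/s7.png

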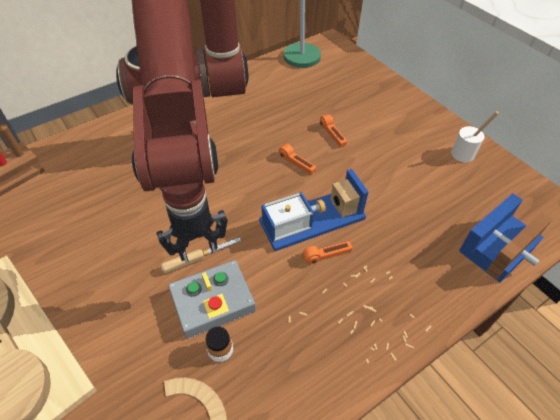

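The ram is back (brass face at (320,206)), the collar is flush on the block at (340,200), the hand is clear, and nothing else has moved.

```bash
python3 -c "
from plant import *
print(job_done())"
```

```text
the job is handed in; nothing more can be done
None
```

I pressed and held both green buttons together until the collar was home against the block, then let go; the ram drew back, the hand is clear, and the job is handed in, though no verdict came back.

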